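# Stop the mixer and turn the ball dish to the cup

## Task

Turn the bench mixer's selector knob counter-clockwise to the stop mark (the round dot). Then take the porcelain dish with the loose steel ball by its wooden handle, lift it straight up about 5 cm clear of the platform, and, staying above the platform, turn it about a quarter turn, left or right as needed, so that its pouring lip points at the open white cup; keep the dish level and the ball in the middle all the time, and leave the cup, jar and carton alone. Finish while still holding the dish there, level and still.

Things in the scene. Friction and masses are not known exactly. Their poses are not given: they have to be found in the camera images.
- mixer: white bench mixer, fixed, 280 x 280 mm, its flat top at z = 75 mm; origin under the middle of the housing on the bench; x axis points from its front (robot side) to its back, y to its left. In its frame the round platform's centre is at x = +45, y = 0 mm and the selector knob's axis at x = -95, y = -95 mm
- platform (a point): centre of the top face of the mixer's round black platform (140 mm across, 97 mm above the bench); axes as the mixer's
- selector (a joint): angle of the black selector knob (rad), growing clockwise seen from above. Detents at 0 (stop: pointer at the round dot; also the end stop), 0.7 (one bar) and 1.4 (two bars; the other end stop). A spring detent of about 0.07 N m holds it; released within about 0.3 rad of a detent it snaps in
- selector_grip (a point): pinch point on the knob's axis, 112 mm above the bench; turns with the knob. Its x axis lies along the bar grip (42 mm long, 14 mm wide, z = 87 to 119 mm above the bench, on a 44 mm disc), with the white pointer line at the -x end; z up. At the stop the pointer is 0.7 rad to the left (counter-clockwise) of the mixer's +x
- dish: white porcelain dish, loose, 0.15 kg, on the platform, handle (-x) towards the robot, pouring lip at +x; origin under the middle of its 72 mm foot, z up. Rim 112 mm across, 30 mm high. Inside a shallow bowl, lowest (z = 6 mm) in the middle; slope 3 deg up to 14 mm from the middle, 8 deg to 30 mm, then 15 deg: the ball stays near the middle if the dish is kept level and moved smoothly
- dish_grip (a point): where to pinch the wooden handle: a level bar 14 mm wide, 16 mm tall and 73 mm long along the dish's x, from 52 to 125 mm from the dish's middle. This point is in the bar's centre, 92 mm from the middle at dish x = -92, y = 0, z = 24 mm; axes as the dish's
- dish_lip (a point): tip of the pouring lip, a flat tongue 24 mm wide on the rim on the far side from the handle, at dish x = +71, y = 0, z = 30 mm; axes as the dish's
- dish_center (a point): middle of the dish inside, where the ball's centre is when it rests centred (dish z = 16 mm)
- ball_center (a point): centre of the loose polished steel ball, 20 mm across, 33 g, which rolls freely; starts near the middle of the dish
- cup: open white plastic cup, loose, 72 mm across at the mouth, 60 mm tall, on the bench to the left or to the right of the mixer, about 215 mm from the platform's centre; origin at the middle of its underside
- jar: closed amber jar with a white cap, loose, 68 mm across, 80 mm tall, on the other side of the mixer; leave alone. Origin at the middle of its underside
- carton: small cardboard carton, loose, 60 x 100 x 45 mm tall, beside the mixer's front left; leave alone. Origin at the middle of its underside

How it is judged (in metres and radians):
On the way, in this order (a step that is already met when the one before it is completed fails the run):
1. the selector is at the stop mark while the dish still stands on the platform (value of joint selector below 0.15 rad and z of dish in the frame of platform below 0.008 m), for 0.2 s.
2. the dish is lifted clear of the platform, not yet turned (within 0.6 rad of the mixer's x) (value of joint selector below 0.15 rad and z of dish in the frame of platform above 0.03 m and contact force between dish and mixer below 0.05 N and angle between the x axis of dish and the x axis of mixer, either way round below 0.6 rad), for 0.1 s.
At the end, for the whole second after the job is handed in: Selector at stop (0.15 rad); dish held by the fingers alone, foot 30 mm or more above the platform, middle within 60 mm of its axis; lip line within 35 mm of the cup's centre; dish level within 0.12 rad and still; ball within 16 mm of the middle (value of joint selector below 0.15 rad and z of dish in the frame of platform above 0.03 m and contact force between dish and mixer below 0.05 N and contact force between dish and the fingers above 1 N and horizontal distance between dish and platform below 0.06 m and x of cup in the frame of dish above 0.1 m and y of cup in the frame of dish between -0.035 and 0.035 m and angle between dish's own z axis and vertical below 0.12 rad and distance between ball_center and dish_center below 0.016 m and linear speed of dish below 0.03 m/s and angular speed of dish below 0.15 rad/s); the arm keeps its last pose, push and grip.
It fails at once if the ball leaves the middle of the dish (more than 22 mm off) (distance between ball_center and dish_center above 0.022 m).
It fails at once if the dish is tipped by more than 0.2 rad (angle between dish's own z axis and vertical above 0.2 rad).
It fails at once if the cup is moved by more than 20 mm (distance of cup from where it was at the start of the episode above 0.02 m).
It fails at once if the jar is moved by more than 20 mm (distance of jar from where it was at the start of the episode above 0.02 m).
It fails at once if the carton is moved by more than 20 mm (distance of carton from where it was at the start of the episode above 0.02 m).
It also fails if it takes over 58 s, if anything falls off the work surface, if the arm or the gripper's body presses on something with over 40 N, if the wrist force passes 120 N, or if a joint passes its speed limit or range.

## Robot

A 6-joint arm with a two-finger parallel gripper is mounted at the origin on the work surface. World frame = base frame: x ahead of the robot, y to its left, z up, the work surface at z = 0. Lengths are in mm, angles in rad, forces in N, time in s.
With the tool pointing down it reaches from about 350 to 975 mm from the base axis. Payload 7.1 kg.
Tool frame: the origin (TCP) lies midway between the tips of the shut fingers; the grasp point (between the pads) lies 19 mm behind it (ctrl.grip_depth is the distance from the TCP to the grasp point, in mm); z points along the fingers, y is the line along which they close (so a half turn about z gives the same grasp; the last joint's range is limited). The gripper opens to 88 mm and grips with 3 to 60 N. Pads are 20 mm wide; open, the fingers measure 115 mm over their backs; the gripper's body (75 mm by 178 mm) begins 61 mm behind the grasp point.
Start: joints at [1.14, 0.423, 1.63, -0, 1.089, -0.019], TCP at [250.13, 572.748, 222.675] pointing down, gripper open.
Joint ranges: [-3, 3], [-0.9, 2.11], [0.09, 2.58], [-1.31, 4.45], [0.11, 2.69], [-2.54, 2.54]. Speed limits (rad/s): [2.39, 2.39, 3.01, 3.14, 3.14, 3.14].

## Interface

Orientations are given as a rotation vector (axis times angle).
In Python, from workcell import ctrl, cams gives the robot as it stands.
- The arm moves only by the tool move_arm, never from a script. Its argument "steps" is a list of rows, each a list of 3 entries, a list of its own where there are three numbers: the shift along the tool's x, y, z in units of 25 mm (1.0 is 25 mm), then the turn about the tool's z in units of 5 degrees (1.0 is 5 degrees), then the closure, from 0 (fully open) to 1 (shut). A call has 1 to 20 rows; each row shifts and turns the commanded pose from where the row before left it, along the tool's axes as they then stand; what a row does not reach is not made up. A row lasts 1/12 s, in which the tool goes at most 41.7 mm and 7.16 degrees, less where a joint would pass 70% of its speed; a pose out of reach is approached as far as the arm can. A call is refused whole if a number of a shift passes 1 or a number of a turn 1, either way. A call with a gripper value outside its range is refused whole. The fingers move at their own pace and stop on an object; the grip force is fixed at half the most. Time passes only in rows, so rows that do not move let the fingers close. It gives the time, the measured TCP pose, the force, the opening and the grip force at its end, in the units of the state.
- ctrl.get_obs(): the state, without advancing time (a new reading comes with each control period).
- cams.get_image(name): name is "side" or "top"; returns a dict with "image" (400x640x3 uint8, red, green, blue), "camera_matrix" (3x3 intrinsics, pixels), "xyz" and "rotation" of the camera in the world. Camera axes: x right, y down, z forward; pixel columns grow to the right and rows downward; lengths in mm; the calibration is good to about 2 mm. A picture is of the moment at which its call begins. There is no depth.
- ctrl.close_job(): hands the job in; it is judged then, once.
Trained networks look in the newest picture that a camera, given by its name, has taken for a name from the list of things; names that differ only in an ending like _2 or _b are one class to them, and where a whole thing is asked for, a point or a joint stands for the part that bears it (a point fixed in the world has none). Each returns a list of dicts, best first, with "p" (0 to 1); they miss things now and then, are a little off and sometimes report something else, mostly with a low value. They report only what shows in the picture. A call takes as long as a camera call.
- cams.boxes_of(camera, thing): "rect" ([centre column, centre row, width, height] in pixels, round what is visible of it).
- cams.cut_out(camera, thing): "pixels" (400x640 bool, what is visible of it) and "rect" ([centre column, centre row, width, height] in pixels, round what is visible of it).
The state is a dict: "t": time; "qpos": joint angles; "qvel": joint speeds; "joint_torque": joint torques, N m; "ee_pos": TCP position; "orientation": TCP orientation; "ft_force": force on the tool from outside, world axes, zero at the start; "moment": the same for the moment, N m; "width": finger opening in mm; "grasp_force": force on a finger pad.
Only numpy, scipy, OpenCV 4.12 (cv2) and the standard library are available. Lean on these libraries where they do the work, as an engineer would, in place of code of your own. Each camera call takes 0.05 s, during which the arm holds its last target. There are 200 camera calls.

## Working session

There is one attempt and no reset: what is moved stays moved. The work goes in short steps, Python scripts to look and compute and a tool call to move; the robot and the scene stay as the last step left them, time stands still between calls to the robot, and variables do not carry over. Pictures are saved under pics/ and viewed, at most 10 in all, crops included, and the job is handed in when it is done.

Besides the shell and the picture viewer there is one more tool, called after "Emit:" as a command line: name --argument value ..., lists and objects as JSON in quotes. move_arm: Moves the arm, as the interface text tells. Its arguments: {"type":"object","properties":{"steps":{"type":"array"}},"required":["steps"]}

```bash
mkdir -p pics; cat > h.py <<'E'
import numpy as np, cv2
from workcell import ctrl, cams
def snap(n,f=None):
    d=cams.get_image(n)
    if f: cv2.imwrite('pics/'+f,d["image"][:,:,::-1])
    return d
def ray(d,u,v):
    K=np.array(d["camera_matrix"]);R=np.array(d["rotation"])
    if R.size==3: R=cv2.Rodrigues(R.astype(float))[0]
    r=R@np.linalg.solve(K,[u,v,1.]); return np.array(d["xyz"],float),r/np.linalg.norm(r)
def atz(d,u,v,z):
    o,r=ray(d,u,v); return o+r*(z-o[2])/r[2]
def proj(d,p):
    K=np.array(d["camera_matrix"]);R=np.array(d["rotation"])
    if R.size==3: R=cv2.Rodrigues(R.astype(float))[0]
    c=K@(R.T@(np.array(p,float)-np.array(d["xyz"]))); return c[:2]/c[2]
def tri(a,b):
    (o1,r1),(o2,r2)=a,b
    A=np.array([r1,-r2]).T; s=np.linalg.lstsq(A,o2-o1,rcond=None)[0]
    p,q=o1+s[0]*r1,o2+s[1]*r2; return (p+q)/2,np.linalg.norm(p-q)
E
python3 - <<'E'
from h import *
o=ctrl.get_obs();print(o)
for n in("top","side"):
    d=snap(n,n+"0.png");print(n,d["xyz"],np.round(d["rotation"],3).tolist(),d["camera_matrix"])
    for t in "mixer platform selector dish dish_grip dish_lip ball_center cup jar carton".split():
        try:
            for r in cams.cut_out(n,t)[:2]:
                ys,xs=np.nonzero(r["pixels"]);print(t,round(r["p"],2),np.round(r["rect"],1),len(xs),round(xs.mean(),1),round(ys.mean(),1))
        except Exception as e: print(t,e)
E
```

```text
{'t': 0.0, 'qpos': array([ 1.14000141e+00,  4.23828097e-01,  1.63068820e+00, -6.22932121e-06,
        1.08858254e+00, -1.89839044e-02]), 'qvel': array([ 0.00050566,  0.0003485 ,  0.00035315, -0.00016061, -0.00138169,
        0.00029786]), 'joint_torque': array([ 2.78452870e-03, -5.44647253e+01, -2.73665750e+01,  6.45217183e-02,
        2.27542670e-02, -1.35951768e-04]), 'ee_pos': array([249.90672202, 572.26038086, 221.91035438]), 'orientation': array([-6.42237804e-01, -3.07490702e+00,  2.30802931e-03]), 'ft_force': array([-0.79931681,  0.2716789 , -0.37968566]), 'moment': array([ 0.00092295, -0.01129486,  0.02644602]), 'grasp_force': 0.0, 'width': 87.44414610287077}
top [ 489.66862897   36.11866852 1097.22216215] [-2.193, 2.165, -0.154] [[481.86199844   0.         317.42826671]
 [  0.         481.86199844 203.16615259]
 [  0.           0.           1.        ]]
mixer 0.6 [294.3 226.4 143.6 142.5] 14261 293.2 227.0
platform 0.96 [293.1 225.1 140.8 139.4] 14192 293.3 226.9
selector 0.72 [345.9 261.6  16.7  21.8] 339 343.4 260.6
dish 0.85 [291.7 210.9  51.4  97.8] 2576 292.1 200.5
dish_
[... 812 characters left out ...]
2.8 242.4 127.1 102.2] 9760 332.2 249.8
platform 0.2 [311.1 216.3   4.4   7.7] 53 311.3 215.6
selector 0.84 [369.4 201.8  17.3  22.7] 270 367.8 199.0
selector 0.67 [323.  212.4  83.6  32.1] 1563 316.6 213.0
dish 0.66 [323.2 214.7  80.8  33.5] 1478 316.3 213.2
dish_grip 0.98 [322.6 216.   86.4  36. ] 1541 316.7 213.1
dish_lip 0.92 [323.2 212.4  84.7  38.4] 1457 316.2 212.8
dish_lip 0.3 [389.8 333.2  45.4  59.8] 1986 385.8 330.7
ball_center 0.63 [310.4 216.4   8.    9.7] 57 311.6 215.7
cup 0.92 [315.7 310.6  33.6  41.4] 1216 316.2 308.1
jar 0.68 [315.6 185.4  27.3  30.6] 566 315.3 185.4
carton 0.66 [386.6 331.1  47.8  56.3] 1968 385.3 330.7
carton 0.6 [333.1 242.1 131.1 105. ] 9869 332.4 249.7
```

```bash
python3 - <<'E'
import cv2
a=cv2.imread('pics/top0.png')[140:320,160:420];cv2.imwrite('pics/top0c.png',cv2.resize(a,None,fx=3,fy=3,interpolation=2))
a=cv2.imread('pics/side0.png')[160:370,240:440];cv2.imwrite('pics/side0c.png',cv2.resize(a,None,fx=2.8,fy=2.8,interpolation=2))
E
```

```text
(no output)
```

View pics/top0c.png

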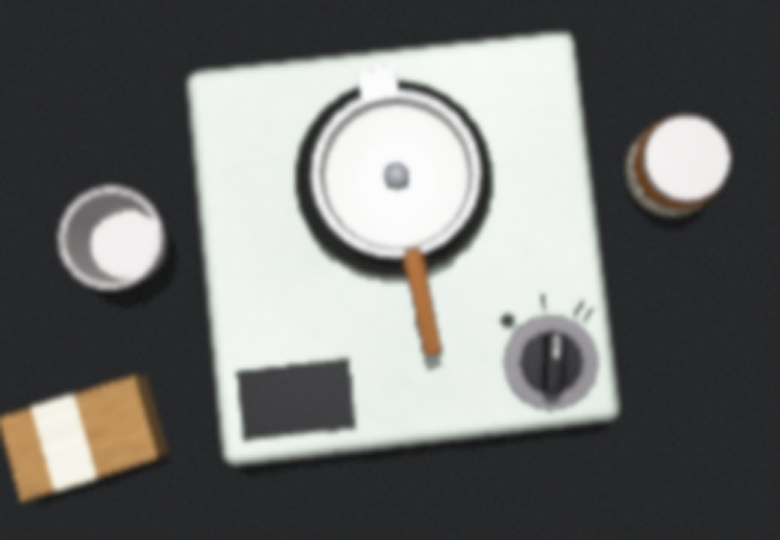

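View pics/side0c.png

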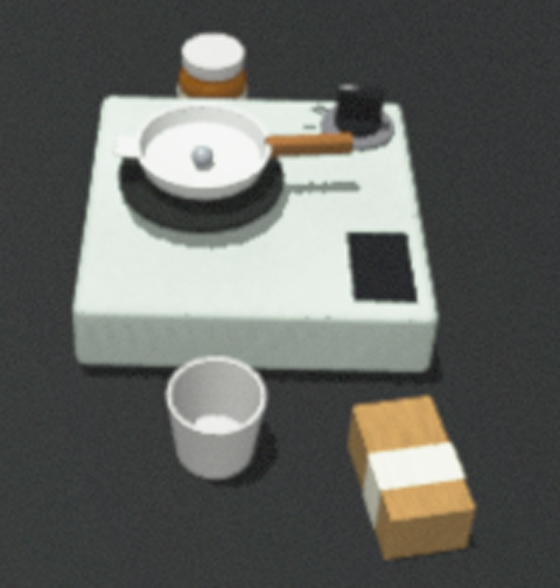

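```bash
python3 - <<'E'
from h import *
T=cams.get_image("top");S=cams.get_image("side")
g=lambda x,y:(160+(x+.5)/3-.5,140+(y+.5)/3-.5)
gs=lambda x,y:(240+(x+.5)/2.8-.5,160+(y+.5)/2.8-.5)
# mixer top face
r=cams.cut_out("top","mixer")[0]["pixels"].astype(np.uint8)
r=cv2.morphologyEx(r,cv2.MORPH_CLOSE,np.ones((25,25)))
c=max(cv2.findContours(r,0,2)[0],key=cv2.contourArea)
P=np.array([atz(T,*p,75)[:2] for p in c[:,0].astype(float)],np.float32)
mr=cv2.minAreaRect(P);print("mixer rect",mr)
for nm,q in(("bl",(187,72)),("br",(574,33)),("fr",(620,417)),("fl",(228,464))): print(nm,atz(T,*g(*q),75).round(1))
for nm,q in(("bl",(78,315)),("br",(104,97)),("fr",(402,104)),("fl",(436,320))): print("side",nm,atz(S,*gs(*q),75).round(1))
# handle
def hm(d):
    h=cv2.cvtColor(d["image"],cv2.COLOR_RGB2HSV);return ((h[...,0]>5)&(h[...,0]<20)&(h[...,1]>120)&(h[...,2]>60))
m=hm(T);m[:210]=0;m[265:]=0;m[:,:280]=0;m[:,312:]=0
ys,xs=np.nonzero(m);print("handle px",len(xs),xs.min(),xs.max(),ys.min(),ys.max())
Q=np.array([atz(T,x,y,128)[:2] for x,y in zip(xs,ys)])
w,v=np.linalg.eigh(np.cov(Q.T));a=v[:,1]*np.sign(v[0,1]);t=(Q-Q.mean(0))@a
print("handle mean",Q.mean(0),"dir deg",np.degrees(np.arctan2(a[1],a[0])),"extent",t.min(),t.max())
m=hm(S);m[:200]=0;m[225:]=0;m[:,:325]=0;m[:,375:]=0
ys2,xs2=np.nonzero(m);print("side handle",len(xs2),xs2.min(),xs2.max(),ys2.mean(),xs2.mean())
print("tri handle",tri(ray(T,xs.mean(),ys.mean()),ray(S,xs2.mean(),ys2.mean())))
# dish white mask -> rim circle
for n,d in(("top",T),("side",S)):
    r=cams.cut_out(n,"dish")[0]["pixels"]; r=r.astype(np.uint8)
    k=cv2.morphologyEx(r,cv2.MORPH_OPEN,cv2.getStructuringElement(2,(17,17)if n=="top" else(13,13)))
    c=max(cv2.findContours(k,0,2)[0],key=cv2.contourArea)[:,0].astype(float)
    P=np.array([atz(d,*p,126)[:2] for p in c],np.float32);print(n,"rim",cv2.minEnclosingCircle(P),cv2.fitEllipse(P))
for q in((397,173),): print("rim c manual",atz(T,*g(*q),127).round(1))
print("lip",atz(T,*g(378,68),127).round(1),"side lip",atz(S,*gs(115,147),127).round(1),"handle end",atz(T,*g(433,362),121).round(1))
b=[ (r["rect"][0],r["rect"][1]) for r in(cams.boxes_of("top","ball_center")[0],cams.boxes_of("side","ball_center")[0])]
print("ball",b,tri(ray(T,*b[0]),ray(S,*b[1])))
print("cup mouth",atz(T,*g(111,239),60).round(1),atz(S,*gs(217,398),60).round(1))
print("dot",atz(T,*g(507,320),75).round(1),"1bar",atz(T,*g(543,300),75),"2bar",atz(T,*g(583,310),75),"disc",atz(T,*g(551,362),80))
k=T["image"][235:285,315:375];cv2.imwrite('pics/knob.png',cv2.resize(k[:,:,::-1],None,fx=10,fy=10,interpolation=2))
E
```

```text
mixer rect ((563.849853515625, 55.35845947265625), (282.974609375, 281.6013488769531), 7.348733425140381)
bl [684.7 210.4  75. ]
br [718.1 -66.4  75. ]
fr [444.2 -99.8  75. ]
fl [409.3 173.1  75. ]
side bl [678.2 217.   75. ]
side br [716.9 -60.4  75. ]
side fr [441.1 -96.   75. ]
side fl [410.1 179.4  75. ]
handle px 171 294 305 224 257
handle mean [524.02898207  40.79349095] dir deg 12.357711779109344 extent -36.84391189399867 31.081222872496962
side handle 167 336 365 210.85029940119762 351.0
tri handle (array([521.2880879 ,  40.81248632, 124.06148642]), np.float64(5.674312653773686))
top rim ((610.2113647460938, 60.42540740966797), 60.84965133666992) ((609.1653442382812, 58.7832145690918), (108.13272094726562, 114.53764343261719), 114.43701171875)
side rim ((606.265869140625, 65.27814483642578), 63.69229507446289) ((606.96337890625, 64.57038879394531), (114.05916595458984, 124.46765899658203), 20.28709602355957)
rim c manual [608.   58.3 127. ]
lip [679.8  72.4 127. ] side lip [677.2  76.4 127. ] handle end [481.5  32.2 121. ]
ball [(293.1, 200.3), (310.2, 215.4)] (array([607.88849014,  56.49086225, 110.20356298]), np.float64(7.8214746950357315))
cup mouth [565.7 262.9  60. ] [565.1 267.5  60. ]
dot [511.1 -19.8  75. ] 1bar [525.48164098 -45.13082261  75.        ] 2bar [518.77245248 -73.50839406  75.        ] disc [482.05308904 -50.59871596  80.        ]
```

View pics/knob.png

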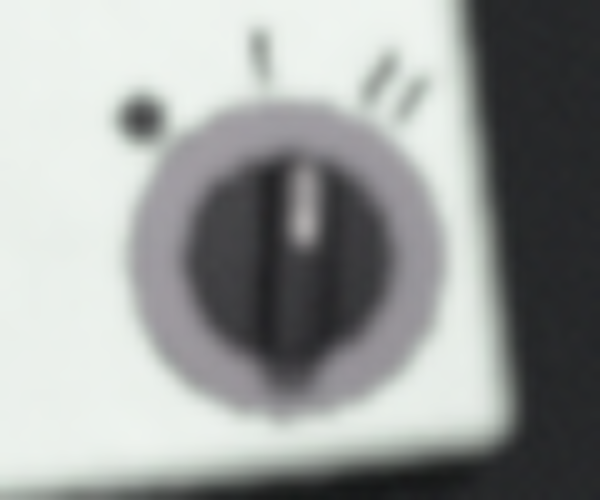

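The top picture shows the cup left of the mixer, centred at about (197, 220) px, the jar on the right at (386, 196) px, and the dish handle running from (296, 224) to (304, 258) px. In the knob crop, the pointer leans about 6° right of image-up. That is between one and two bars (about 0.93 rad), so the knob needs roughly 54° counter-clockwise. Next I move over the knob.

Emit:
move_arm --steps '[[[-0.92,-0.955,0],0,0],[[-0.92,-0.955,0],0,0],[[-0.92,-0.955,0],0,0],[[-0.92,-0.955,0],0,0],[[-0.92,-0.955,0],0,0],[[-0.92,-0.955,0],0,0],[[-0.92,-0.955,0],0,0],[[-0.92,-0.955,0],0,0],[[-0.92,-0.955,0],0,0],[[-0.92,-0.955,0],0,0],[[-0.92,-0.955,0],0,0],[[-0.92,-0.955,0],0,0],[[-0.92,-0.955,0],0,0],[[-0.92,-0.955,0],0,0],[[-0.92,-0.955,0],0,0],[[-0.92,-0.955,0],0,0],[[-0.92,-0.955,0],0,0],[[-0.92,-0.955,0],0,0],[[-0.92,-0.955,0],0,0],[[-0.92,-0.955,0],0,0]]'

```text
t: 3.12
ee_pos: [480.9, -50.7, 222.9]
orientation: [0.642, 3.075, 0.0]
ft_force: [-0.5, 0.1, -0.7]
width: 88.0
grasp_force: 0.0
```

Emit:
move_arm --steps '[[[0,0,0],1,0.3],[[0,0,0],1,0.3],[[0,0,0],1,0.3],[[0,0,0],1,0.3],[[0,0,0],1,0.3],[[0,0,0],1,0.3],[[0,0,0],1,0.3],[[0,0,0],1,0.3],[[0,0,0],1,0.3],[[0,0,0],1,0.3],[[0,0,0],1,0.3],[[0,0,0],1,0.3],[[0,0,0],1,0.3],[[0,0,0],1,0.3],[[0,0,0],1,0.3],[[0,0,0],1,0.3]]'

```text
t: 4.45
ee_pos: [480.6, -48.9, 222.8]
orientation: [2.473, 1.938, 0.0]
ft_force: [-0.2, 0.8, 0.1]
width: 61.3
grasp_force: 0.0
```

Emit:
move_arm --steps '[[[0,0,0],1,0.3],[[0,0,0],1,0.3],[[0,0,0],1,0.3],[[0,0,0],1,0.3],[[0,0,0],1,0.3],[[0,0,0],1,0.3],[[0,0,0],1,0.3],[[0,0,0],1,0.3],[[0,0,0],1,0.3],[[0,0,0],1,0.3],[[0,0,0],1,0.3],[[0,0,0],1,0.3],[[0,0,0],1,0.3],[[0,0,0],1,0.3],[[0,0,0],1,0.3],[[0,0,0],1,0.3],[[0,0,0],0.5,0.3],[[0,0,0],0,0.3],[[0,0,0],0,0.3]]'

```text
t: 6.03
ee_pos: [480.6, -49.0, 222.8]
orientation: [3.137, -0.165, 0.0]
ft_force: [0.0, 0.3, 0.1]
width: 61.5
grasp_force: 0.0
```

Emit:
move_arm --steps '[[[0,0,0.7],0,0.3],[[0,0,0.8],0,0.3],[[0,0,0.8],0,0.3],[[0,0,0.8],0,0.3],[[0,0,0.6],0,0.3],[[0,0,0],0,0.3]]'

```text
t: 6.53
ee_pos: [478.6, -48.7, 127.7]
orientation: [-3.137, 0.165, 0.008]
ft_force: [-0.1, -0.1, -0.1]
width: 61.5
grasp_force: 0.0
```

```bash
python3 - <<'E'
from h import *
T=snap("top");S=snap("side")
o=ctrl.get_obs();print(o["ee_pos"])
p=o["ee_pos"];R=cv2.Rodrigues(o["orientation"])[0]
im=[]
for d in(T,S):
    a=d["image"][:,:,::-1].copy();c=proj(d,p)
    u,v=int(c[0])-40,int(c[1])-45
    k=cv2.resize(a[v:v+75,u:u+80],None,fx=5,fy=5,interpolation=2)
    for y,z,col in((0,0,(0,0,255)),(30.7,0,(0,255,0)),(-30.7,0,(255,0,0))):
        for x in(-10,10):
            e=proj(d,p+R@[x,y,z]);cv2.circle(k,(int((e[0]-u+.5)*5),int((e[1]-v+.5)*5)),3,col,-1)
    im.append(k)
cv2.imwrite('pics/knob2.png',np.hstack(im))
E
```

```text
[480.41512278 -48.93311174 130.10574926]
```

View pics/knob2.png

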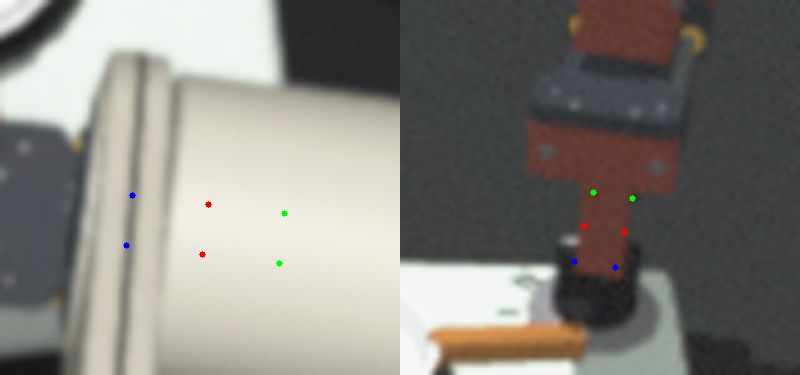

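```bash
python3 - <<'E'
from h import *
S=snap("side");p=ctrl.get_obs()["ee_pos"];R=cv2.Rodrigues(ctrl.get_obs()["orientation"])[0]
im=S["image"].astype(int);c=proj(S,p);u,v=int(c[0])-40,int(c[1])-45;print(u,v,c)
red=(im[...,0]-im[...,2]>30)&(im[...,0]>70)
for cy in range(205,280,10):
    r=v+cy//5; x=np.nonzero(red[r,u+30:u+60])[0]+u+30; print("row",r,x.min(),x.max())
for y in(-30.7,-44):
    print("finger pred",y,[proj(S,p+R@[x,y,0]).round(1) for x in(-10,0,10)])
for r in range(v+50,v+68,3): print(r,im[r,u+22:u+56].sum(1).tolist())
for z in(75,82,87,119): print("knob pred",z,proj(S,[480.4,-48.9,z]).round(1))
E
```

```text
329 143 [369.10443025 188.08919387]
row 184 365 373
row 186 365 373
row 188 365 373
row 190 365 373
row 192 364 373
row 194 364 372
row 196 364 372Traceback (most recent call last):
  File "<stdin>", line 6, in <module>
    return umr_minimum(a, axis, None, out, keepdims, initial, where)
ValueError: zero-size array to reduction operation minimum which has no identity
```

```bash
python3 - <<'E'
from h import *
S=snap("side");p=ctrl.get_obs()["ee_pos"];R=cv2.Rodrigues(ctrl.get_obs()["orientation"])[0]
im=S["image"].astype(int)
for y in(-30.7,-44):
    print("finger pred",y,[proj(S,p+R@[x,y,0]).round(1).tolist() for x in(-10,0,10)])
for r in(198,201,204,207,209): print(r,im[r,350:386].sum(1).tolist())
for z in(75,82,87,119): print("knob pred",z,proj(S,[480.4,-48.9,z]).round(1))
E
```

```text
finger pred -30.7 [[371.2, 195.7], [367.1, 195.0], [363.0, 194.3]]
finger pred -44 [[370.4, 198.8], [366.2, 198.1], [362.1, 197.5]]
198 [720, 656, 582, 520, 499, 515, 644, 681, 641, 496, 286, 144, 111, 107, 90, 101, 101, 107, 121, 131, 124, 122, 106, 116, 97, 129, 239, 393, 441, 453, 455, 436, 339, 235, 187, 190]
201 [731, 729, 728, 724, 687, 582, 509, 499, 487, 333, 173, 109, 110, 96, 111, 108, 109, 100, 115, 96, 87, 99, 100, 98, 107, 121, 221, 275, 325, 396, 452, 462, 427, 329, 231, 201]
204 [682, 686, 700, 713, 614, 493, 491, 490, 484, 345, 206, 154, 154, 135, 158, 150, 136, 108, 102, 80, 117, 83, 112, 101, 110, 126, 229, 284, 278, 294, 348, 428, 454, 406, 292, 195]
207 [693, 692, 692, 682, 594, 473, 474, 482, 482, 488, 463, 329, 207, 205, 189, 167, 135, 118, 103, 129, 107, 127, 146, 169, 213, 271, 289, 292, 287, 293, 357, 437, 470, 445, 345, 245]
209 [436, 444, 443, 429, 425, 420, 418, 423, 419, 419, 420, 396, 398, 349, 323, 360, 299, 250, 241, 240, 244, 264, 279, 284, 285, 285, 290, 289, 298, 321, 426, 458, 469, 457, 410, 272]
knob pred 75 [367.3 206.1]
knob pred 82 [367.6 203.9]
knob pred 87 [367.8 202.3]
knob pred 119 [368.9 192. ]
```

Emit:
move_arm --steps '[[[0.06,0,0.5],0,0.3],[[0,0,0.5],0,0.3],[[0,0,0.3],0,0.3],[[0,0,0.18],0,0.3],[[0,0,0],0,0.3],[[0,0,0],0,0.3]]'

```text
t: 7.23
ee_pos: [482.3, -49.1, 93.5]
orientation: [3.137, -0.167, 0.001]
ft_force: [-0.5, 0.1, -1.1]
width: 61.7
grasp_force: 0.0
```

Emit:
move_arm --steps '[[[0,0,0],0,0.5],[[0,0,0],0,0.6],[[0,0,0],0,0.65],[[0,0,0],0,0.7],[[0,0,0],0,0.75],[[0,0,0],0,0.78],[[0,0,0],0,0.8],[[0,0,0],0,0.82],[[0,0,0],0,0.84],[[0,0,0],0,0.86],[[0,0,0],0,0.86]]'

```text
t: 8.15
ee_pos: [481.5, -50.7, 93.3]
orientation: [3.135, -0.165, -0.001]
ft_force: [-3.6, -11.1, 2.0]
width: 14.0
grasp_force: 29.9
```

Emit:
move_arm --steps '[[[0,0.06,0],0,0.9],[[0,0.06,0],0,0.9],[[0,0,0],0,0.9],[[0,0,0],0,0.9]]'

```text
t: 8.48
ee_pos: [481.4, -51.0, 93.2]
orientation: [-3.135, 0.168, 0.001]
ft_force: [-2.1, 7.4, 3.6]
width: 13.7
grasp_force: 29.9
```

Emit:
move_arm --steps '[[[0,-0.04,0],0,0.9],[[0,0,0],-0.7,0.9],[[0,0,0],-0.7,0.9],[[0,0,0],-0.7,0.9],[[0,0,0],-0.7,0.9],[[0,0,0],-0.7,0.9],[[0,0,0],-0.7,0.9],[[0,0,0],-0.7,0.9],[[0,0,0],-0.7,0.9],[[0,0,0],0,0.9]]'

```text
t: 9.32
ee_pos: [481.6, -51.5, 93.2]
orientation: [3.083, 0.601, -0.001]
ft_force: [-1.8, -3.9, 4.0]
width: 14.0
grasp_force: 29.9
```

```bash
python3 -c "
from h import *
o=ctrl.get_obs();print(o['ee_pos'],o['ft_force'],o['moment'],o['width'],o['orientation'])"
```

```text
[481.57769362 -51.50884257  93.2288736 ] [-1.83974542 -3.87759979  4.0076783 ] [-0.72113336  0.61213406 -0.01644377] 13.998290858341315 [ 3.08313892e+00  6.00596383e-01 -9.96611051e-04]
```

Emit:
move_arm --steps '[[[0,0,0],-0.7,0.9],[[0,0,0],-0.7,0.9],[[0,0,0],-0.7,0.9],[[0,0,0],-0.7,0.9],[[0,0,0],-0.7,0.9],[[0,0,0],-0.7,0.9],[[0,0,0],-0.5,0.9],[[0,0,0],-0.4,0.9],[[0,0,0],0,0.9]]'

```text
t: 10.07
ee_pos: [481.9, -52.0, 93.2]
orientation: [2.876, 1.262, -0.0]
ft_force: [-0.9, -6.7, 1.1]
width: 13.6
grasp_force: 30.0
```

```bash
python3 -c "
from h import *
o=ctrl.get_obs();print(o['ee_pos'],o['ft_force'],o['moment'],o['width'],o['orientation'])"
```

```text
[481.91654363 -51.99392288  93.23483433] [-0.94468361 -6.73399114  1.14977209] [-1.46432282  0.39656133 -0.28404247] 13.56338400060704 [ 2.87573820e+00  1.26183444e+00 -4.67246416e-04]
```

Emit:
move_arm --steps '[[[0,0,0],0,0.6],[[0,0,0],0,0.5],[[0,0,0],0,0.5],[[0,0,-0.3],0,0.5],[[0,0,-0.8],0,0.5],[[0,0,-1],0,0.5],[[0,0,-1],0,0.5],[[0,0,-0.9],0,0.5],[[0,0,0],0,0.5]]'

```text
t: 10.82
ee_pos: [484.5, -51.2, 197.7]
orientation: [2.873, 1.261, 0.01]
ft_force: [1.2, 0.6, 0.6]
width: 44.1
grasp_force: 0.0
```

Emit:
move_arm --steps '[[[0,0,0],0.7,0.4],[[0,0,0],0.8,0.4],[[0,0,0],0.8,0.4],[[0,0,0],0.8,0.4],[[0,0,0],0.8,0.4],[[0,0,0],0.8,0.4],[[0,0,0],0.8,0.4],[[0,0,0],0.8,0.4],[[0,0,0],0.8,0.4],[[0,0,0],0,0.4],[[0,0,0],0,0.4]]'

```text
t: 11.73
ee_pos: [481.6, -51.0, 192.9]
orientation: [-3.124, -0.329, 0.001]
ft_force: [0.0, -0.2, 0.1]
width: 52.9
grasp_force: 0.0
```

```bash
cat > to.py <<'E'
import sys
from h import *
o=ctrl.get_obs();p=o["ee_pos"];R=cv2.Rodrigues(o["orientation"])[0]
print(p.round(1),"yang",np.degrees(np.arctan2(R[1,1],R[0,1])).round(2),"zax",R[:,2].round(4),"q",np.round(o["qpos"],3),"F",o["ft_force"].round(1),"M",o["moment"].round(2),o["width"],o["grasp_force"])
if len(sys.argv)>3: print("shift units",(R.T@(np.array([float(a) for a in sys.argv[1:4]])-p)/25).round(3))
E
python3 to.py 526.3 41.4 140
```

```text
[481.6 -51.  192.9] yang -77.98 zax [-6.e-04  1.e-04 -1.e+00] q [-0.13   0.259  1.959  0.     0.924  1.231] F [ 0.  -0.2  0.1] M [-0.02  0.11 -0.03] 52.88006326443861 0.0
shift units [ 2.521 -3.24   2.115]
```

Emit:
move_arm --steps '[[[0.3,-0.44,0],0,0.4],[[0.6,-0.75,0],0,0.4],[[0.6,-0.75,0],0,0.4],[[0.6,-0.75,0],0,0.4],[[0.42,-0.55,0.2],0,0.4],[[0,0,0.6],0,0.4],[[0,0,0.6],0,0.4],[[0,0,0.6],0,0.4],[[0,0,0.1],0,0.4],[[0,0,0],0,0.4]]'

```text
t: 12.57
ee_pos: [525.9, 41.2, 139.7]
orientation: [-3.124, -0.328, 0.004]
ft_force: [0.8, -0.1, 0.7]
width: 52.6
grasp_force: 0.0
```

```bash
python3 to.py 526.3 41.4 102; python3 - <<'E'
from h import *
T=snap("top");S=snap("side")
a=S["image"][150:250,270:400];b=T["image"][150:300,230:400]
a=cv2.resize(a,(520,400),interpolation=2);b=cv2.resize(b,None,fx=400/150,fy=400/150,interpolation=2)[:,:270]
cv2.imwrite('pics/dish1.png',np.hstack([a,b])[:,:,::-1])
E
```

```text
[525.9  41.2 139.7] yang -78.02 zax [-2.5e-03 -1.0e-04 -1.0e+00] q [0.056 0.4   1.903 0.    0.841 1.417] F [ 0.8 -0.1  0.7] M [-0.04  0.16 -0.02] 52.640909909583215 0.0
shift units [ 0.021 -0.004  1.509]
```

View pics/dish1.png

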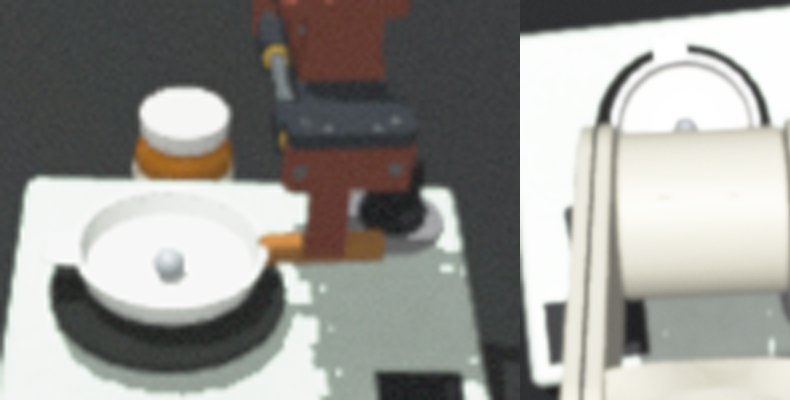

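Emit:
move_arm --steps '[[[0,0,0.2],0,0.5],[[0,0,0.4],0,0.5],[[0,0,0.4],0,0.5],[[0,0,0.3],0,0.5],[[0,0,0.2],0,0.5],[[0,0,0],0,0.5],[[0,0,0],0,0.6],[[0,0,0],0,0.65],[[0,0,0],0,0.68],[[0,0,0],0,0.7],[[0,0,0],0,0.72],[[0,0,0],0,0.74],[[0,0,0],0,0.74],[[0,0,0],0,0.74]]'

```text
t: 13.83
ee_pos: [526.8, 41.2, 103.3]
orientation: [3.125, 0.326, 0.0]
ft_force: [0.3, 0.5, 0.4]
width: 23.1
grasp_force: 0.0
```

```bash
python3 to.py; python3 - <<'E'
from h import *
T=snap("top");S=snap("side")
for n in("top","side"): print(n,[(round(r["p"],2),np.round(r["rect"],1)) for r in cams.boxes_of(n,"ball_center")[:2]])
E
```

```text
[526.8  41.2 103.3] yang -78.1 zax [ 2.e-04  0.e+00 -1.e+00] q [ 0.055  0.459  1.92  -0.     0.762  1.418] F [0.3 0.5 0.4] M [0.02 0.15 0.03] 23.076792057895112 0.0
top [(0.57, array([351. , 261.4,   3.7,  11.7])), (0.4, array([292.4, 198.3,   8.5,   7.2]))]
side []
```

Emit:
move_arm --steps '[[[0,0,0.03],0,0.75],[[0,0,0],0,0.76],[[0,0,0],0,0.77],[[0,0,0],0,0.78],[[0,0,0],0,0.79],[[0,0,0],0,0.8],[[0,0,0],0,0.805],[[0,0,0],0,0.81],[[0,0,0],0,0.815],[[0,0,0],0,0.82],[[0,0,0],0,0.825],[[0,0,0],0,0.83],[[0,0,0],0,0.835],[[0,0,0],0,0.84],[[0,0,0],0,0.845],[[0,0,0],0,0.85],[[0,0,0],0,0.86],[[0,0,0],0,0.88],[[0,0,0],0,0.9],[[0,0,0],0,0.9]]'

```text
t: 15.7
ee_pos: [526.7, 41.2, 102.4]
orientation: [-3.125, -0.326, 0.0]
ft_force: [-1.3, 0.0, 1.1]
width: 13.7
grasp_force: 30.0
```

```bash
python3 to.py; python3 - <<'E'
from h import *
T=snap("top");S=snap("side")
for n in("top","side"):
  for t in("ball_center","dish","selector"): print(n,t,[(round(r["p"],2),np.round(r["rect"],1)) for r in cams.boxes_of(n,t)[:2]])
a=S["image"][150:250,270:400]
cv2.imwrite('pics/dish2.png',cv2.resize(a,(780,600),interpolation=2)[:,:,::-1])
E
```

```text
[526.7  41.2 102.4] yang -78.09 zax [-1.e-04  0.e+00 -1.e+00] q [0.055 0.46  1.921 0.    0.76  1.418] F [-1.3  0.   1.1] M [0.05 0.2  0.04] 13.671929657198156 29.99830663204193
top ball_center []
top dish [(0.89, array([290.8, 184.9,  52.3,  39.8]))]
top selector [(0.66, array([189.1, 286.5,  56.9,  41. ]))]
side ball_center [(0.44, array([309.2, 217.2,   7.1,   8.6]))]
side dish [(0.57, array([323.2, 212.4,  84.1,  31.9]))]
side selector [(0.48, array([372.9, 198.9,   6.6,  18.9]))]
```

View pics/dish2.png

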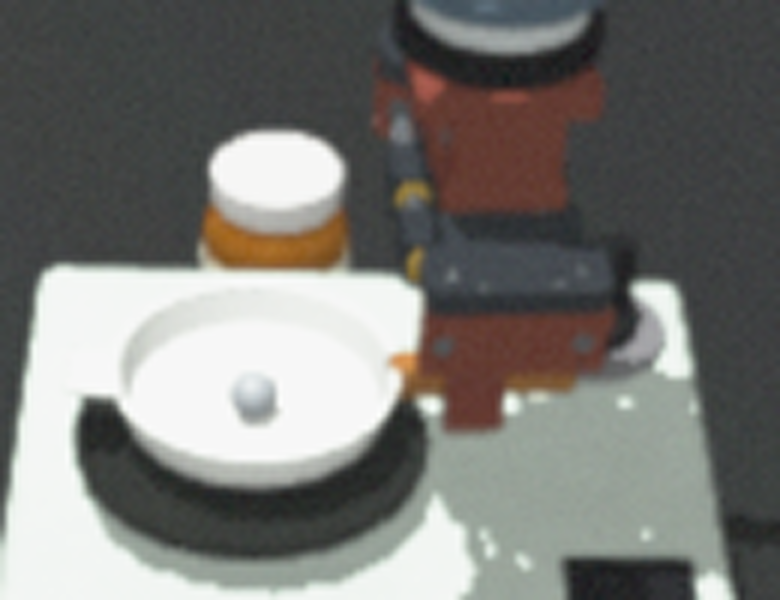

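The ball sits mid-dish (about (312, 216) px in the side image) and the fingers hold the handle square. I'll lift slowly and check for sag.

Emit:
move_arm --steps '[[[0,0,-0.02],0,0.9],[[0,0,-0.04],0,0.9],[[0,0,-0.06],0,0.9],[[0,0,-0.08],0,0.9],[[0,0,-0.08],0,0.9],[[0,0,-0.06],0,0.9],[[0,0,-0.04],0,0.9],[[0,0,-0.02],0,0.9],[[0,0,0],0,0.9],[[0,0,0],0,0.9]]'

```text
t: 16.93
ee_pos: [526.7, 41.1, 112.4]
orientation: [-3.125, -0.326, 0.0]
ft_force: [-0.3, -0.3, -2.6]
width: 13.8
grasp_force: 30.0
```

```bash
python3 to.py; python3 - <<'E'
from h import *
S=snap("side")
print([(round(r["p"],2),np.round(r["rect"],1)) for r in cams.boxes_of("side","ball_center")[:2]],cams.boxes_of("side","dish")[0])
a=S["image"][150:250,270:400]
cv2.imwrite('pics/dish3.png',cv2.resize(a,(780,600),interpolation=2)[:,:,::-1])
E
```

```text
[526.7  41.1 112.4] yang -78.1 zax [-0.  0. -1.] q [0.055 0.444 1.917 0.    0.781 1.418] F [-0.3 -0.3 -2.6] M [-0.06  0.33  0.  ] 13.758291086183581 29.998205602169037
[] {'rect': [323.4, 209.8, 83.9, 36.1], 'p': 0.64}
```

View pics/dish3.png

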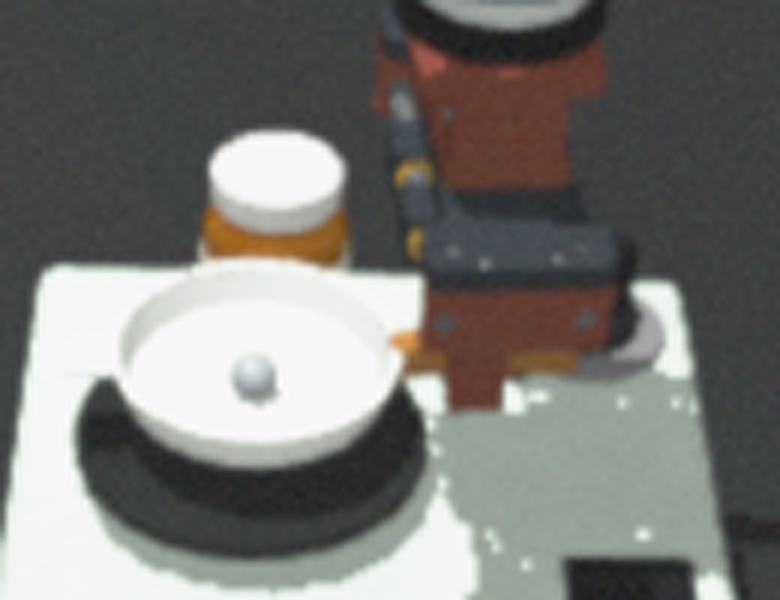

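The dish is off the platform and level, and the ball hasn't moved. I'll lift the rest of the way.

Emit:
move_arm --steps '[[[0,0,-0.03],0,0.9],[[0,0,-0.06],0,0.9],[[0,0,-0.09],0,0.9],[[0,0,-0.12],0,0.9],[[0,0,-0.13],0,0.9],[[0,0,-0.13],0,0.9],[[0,0,-0.13],0,0.9],[[0,0,-0.13],0,0.9],[[0,0,-0.13],0,0.9],[[0,0,-0.13],0,0.9],[[0,0,-0.13],0,0.9],[[0,0,-0.13],0,0.9],[[0,0,-0.13],0,0.9],[[0,0,-0.12],0,0.9],[[0,0,-0.09],0,0.9],[[0,0,-0.06],0,0.9],[[0,0,-0.03],0,0.9],[[0,0,0],0,0.9],[[0,0,0],0,0.9],[[0,0,0],0,0.9]]'

```text
t: 18.75
ee_pos: [526.6, 41.1, 156.5]
orientation: [-3.125, -0.326, 0.001]
ft_force: [0.3, 0.4, -2.5]
width: 13.6
grasp_force: 30.0
```

```bash
python3 to.py; python3 - <<'E'
from h import *
S=snap("side")
print([(round(r["p"],2),np.round(r["rect"],1)) for r in cams.boxes_of("side","ball_center")[:2]],cams.boxes_of("side","dish")[:1])
# arc plan: tool x points along dish +x; rotate ccw dth per row about point 84mm ahead
for d in(1,2,2.5,3):
    a=np.radians(d); # new TCP in old tool frame: c - Rot*c, tool turn -d ; tool y is to the right(z down)
    c=np.array([83.,0]);Rm=np.array([[np.cos(-a),-np.sin(-a)],[np.sin(-a),np.cos(-a)]])
    print(d,d/5,((c-Rm@c)/25).round(4))
E
```

```text
[526.6  41.1 156.5] yang -78.1 zax [-3.e-04 -0.e+00 -1.e+00] q [ 0.055  0.374  1.893 -0.     0.875  1.418] F [ 0.3  0.4 -2.5] M [-0.08  0.27 -0.01] 13.647810441190723 29.998413920402527
[(0.51, array([367.4, 199.8,  17.9,  20.5]))] [{'rect': [325.0, 195.1, 86.0, 37.4], 'p': 0.97}]
1 0.2 [0.0005 0.0579]
2 0.4 [0.002  0.1159]
2.5 0.5 [0.0032 0.1448]
3 0.6 [0.0045 0.1738]
```

Emit:
move_arm --steps '[[[0,0.029,0],-0.1,0.9],[[0.001,0.058,0],-0.2,0.9],[[0.001,0.087,0],-0.3,0.9],[[0.002,0.116,0],-0.4,0.9],[[0.002,0.116,0],-0.4,0.9],[[0.002,0.116,0],-0.4,0.9],[[0.002,0.116,0],-0.4,0.9],[[0.002,0.116,0],-0.4,0.9],[[0.002,0.116,0],-0.4,0.9],[[0.002,0.116,0],-0.4,0.9],[[0.002,0.116,0],-0.4,0.9],[[0.002,0.116,0],-0.4,0.9],[[0.002,0.116,0],-0.4,0.9],[[0.002,0.116,0],-0.4,0.9],[[0.002,0.116,0],-0.4,0.9],[[0.001,0.087,0],-0.3,0.9],[[0.001,0.058,0],-0.2,0.9],[[0,0.029,0],-0.1,0.9],[[0,0,0],0,0.9],[[0,0,0],0,0.9]]'

```text
t: 20.57
ee_pos: [546.2, 2.8, 156.7]
orientation: [-2.934, -1.123, 0.0]
ft_force: [-0.4, -1.1, -1.3]
width: 13.7
grasp_force: 30.0
```

```bash
python3 to.py; python3 - <<'E'
from h import *
S=snap("side")
print([(round(r["p"],2),np.round(r["rect"],1)) for r in cams.boxes_of("side","ball_center")[:2]],cams.boxes_of("side","dish")[:1])
a=S["image"][130:250,250:406]
cv2.imwrite('pics/dish4.png',cv2.resize(a,(780,600),interpolation=2)[:,:,::-1])
E
```

```text
[546.2   2.8 156.7] yang -48.11 zax [-1.e-04 -0.e+00 -1.e+00] q [-0.017  0.397  1.854 -0.     0.89   0.823] F [-0.4 -1.1 -1.3] M [-0.14  0.22  0.02] 13.741564386947063 29.998187720775604
[(0.64, array([310.9, 198.1,   8.5,   8.8]))] [{'rect': [321.4, 196.1, 67.0, 29.4], 'p': 0.93}]
```

View pics/dish4.png

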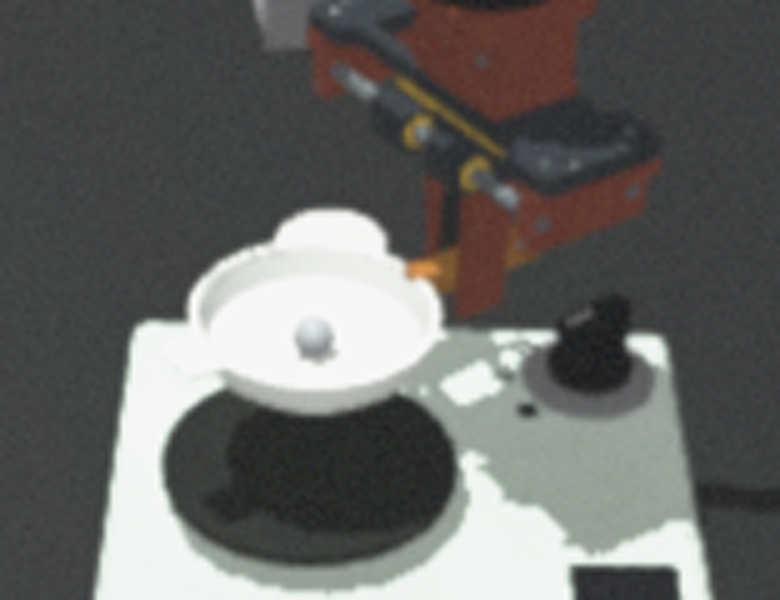

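The dish has turned 30° and is still level and centred, and the knob's pointer faces the dot. I'll continue in the same way.

Emit:
move_arm --steps '[[[0,0.029,0],-0.1,0.9],[[0.001,0.058,0],-0.2,0.9],[[0.001,0.087,0],-0.3,0.9],[[0.002,0.116,0],-0.4,0.9],[[0.002,0.116,0],-0.4,0.9],[[0.002,0.116,0],-0.4,0.9],[[0.002,0.116,0],-0.4,0.9],[[0.002,0.116,0],-0.4,0.9],[[0.002,0.116,0],-0.4,0.9],[[0.002,0.116,0],-0.4,0.9],[[0.002,0.116,0],-0.4,0.9],[[0.002,0.116,0],-0.4,0.9],[[0.002,0.116,0],-0.4,0.9],[[0.002,0.116,0],-0.4,0.9],[[0.002,0.116,0],-0.4,0.9],[[0.001,0.087,0],-0.3,0.9],[[0.001,0.058,0],-0.2,0.9],[[0,0.029,0],-0.1,0.9],[[0,0,0],0,0.9],[[0,0,0],0,0.9]]'

```text
t: 22.38
ee_pos: [582.2, -20.7, 156.6]
orientation: [-2.543, -1.844, 0.0]
ft_force: [-0.3, 0.3, -1.9]
width: 13.8
grasp_force: 30.0
```

Emit:
move_arm --steps '[[[0,0.029,0],-0.1,0.9],[[0.001,0.058,0],-0.2,0.9],[[0.001,0.087,0],-0.3,0.9],[[0.002,0.116,0],-0.4,0.9],[[0.002,0.116,0],-0.4,0.9],[[0.002,0.116,0],-0.4,0.9],[[0.002,0.116,0],-0.4,0.9],[[0.002,0.116,0],-0.4,0.9],[[0.002,0.116,0],-0.4,0.9],[[0.002,0.116,0],-0.4,0.9],[[0.002,0.116,0],-0.4,0.9],[[0.002,0.116,0],-0.4,0.9],[[0.002,0.116,0],-0.4,0.9],[[0.002,0.116,0],-0.4,0.9],[[0.002,0.116,0],-0.4,0.9],[[0.001,0.087,0],-0.3,0.9],[[0.001,0.058,0],-0.2,0.9],[[0,0.029,0],-0.1,0.9],[[0,0,0],0,0.9],[[0,0,0],0,0.9]]'

```text
t: 24.05
ee_pos: [625.1, -23.0, 156.6]
orientation: [-1.979, -2.44, 0.0]
ft_force: [0.8, 0.4, -2.2]
width: 13.8
grasp_force: 30.0
```

```bash
python3 to.py; python3 - <<'E'
from h import *
T=snap("top");S=snap("side")
print([(round(r["p"],2),np.round(r["rect"],1)) for r in cams.boxes_of("side","ball_center")[:2]],cams.boxes_of("side","dish")[:1],cams.boxes_of("top","dish")[:1])
a=S["image"][130:360,230:410];b=T["image"][140:300,160:340]
a=cv2.resize(a,None,fx=2.2,fy=2.2,interpolation=2)[:500];b=cv2.resize(b,None,fx=2.2,fy=2.2,interpolation=2)
b=np.vstack([b,np.zeros((len(a)-len(b),b.shape[1],3),np.uint8)])
cv2.imwrite('pics/dish5.png',np.hstack([a,b])[:,:,::-1])
E
```

```text
[625.1 -23.  156.6] yang 11.89 zax [-1.e-04  0.e+00 -1.e+00] q [-0.056  0.502  1.674 -0.     0.965 -0.263] F [ 0.8  0.4 -2.2] M [-0.18  0.07 -0.01] 13.815157929276724 29.998230636119843
[(0.57, array([310.6, 197.2,   8.5,   8.1]))] [{'rect': [314.6, 188.4, 49.9, 47.1], 'p': 0.63}] [{'rect': [285.2, 196.5, 64.2, 57.0], 'p': 0.62}]
```

View pics/dish5.png

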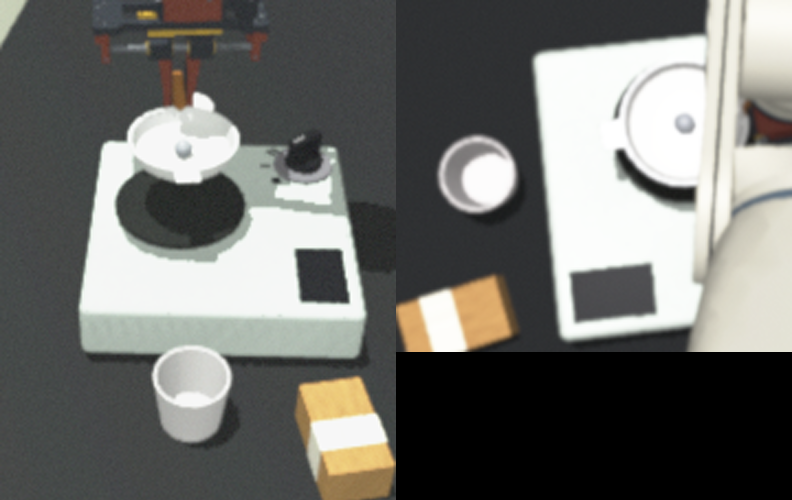

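```bash
python3 - <<'E'
from h import *
T=snap("top")
g=lambda x,y:(160+(x-396+.5)/2.2-.5,140+(y+.5)/2.2-.5)
b=atz(T,*g(684,124),168);l=atz(T,*g(606,134),183);c=atz(T,*g(478.5,175),60)
r=cams.cut_out("top","cup")[0]["pixels"];ys,xs=np.nonzero(r);c2=atz(T,xs.mean(),ys.mean(),45)
print(b,l,c,c2)
yaw=np.radians(101.9);ex=np.array([np.cos(yaw),np.sin(yaw)]);ey=np.array([-ex[1],ex[0]])
ctr=ctrl.get_obs()["ee_pos"][:2]+83*ex
for q in(b,ctr): print(q,"cup in dish",(c[:2]-q[:2])@ex,(c[:2]-q[:2])@ey,"lip yaw",np.degrees(np.arctan2(*(l[:2]-q[:2])[::-1])))
print("plat dist",np.linalg.norm(b[:2]-[608.6,60]))
print(ctrl.get_obs()["qvel"].round(4))
E
```

```text
[605.41508131  60.0361325  168.        ] [593.81755737 126.87647918 183.        ] [565.83787792 261.73946177  60.        ] [566.80783325 265.56378098  45.        ]
[605.41508131  60.0361325  168.        ] cup in dish 205.52950500455125 -2.865421581975579 lip yaw 99.84343677023976
[608.0565704   58.17937562] cup in dish 207.89104439923665 -0.6635718216863703 lip yaw 101.71001777852362
plat dist 3.185123637801708
[-0.0007  0.0012 -0.001   0.0016 -0.0012 -0.0007]
```

The cup lies about 1–3 mm off the lip line, and the dish is level, still and centred. I'll let it settle briefly and hand in.

Emit:
move_arm --steps '[[[0,0,0],0,0.9],[[0,0,0],0,0.9],[[0,0,0],0,0.9],[[0,0,0],0,0.9],[[0,0,0],0,0.9],[[0,0,0],0,0.9]]'

```text
t: 24.9
ee_pos: [625.2, -23.0, 156.7]
orientation: [1.979, 2.44, -0.0]
ft_force: [-0.5, -0.6, -1.3]
width: 14.0
grasp_force: 30.0
```

```bash
python3 to.py; python3 -c "
from h import *
print(ctrl.close_job())"
```

```text
[625.2 -23.  156.7] yang 11.91 zax [-0. -0. -1.] q [-0.056  0.502  1.674 -0.     0.965 -0.264] F [-0.5 -0.6 -1.3] M [-0.21  0.08  0.04] 13.990678206609461 29.99830663204193
the job is handed in; nothing more can be done
None
```

I handed the job in at about 25 s; the judge returned no verdict. By my measurements the knob is at the stop and the dish is held level and still about 5 cm above the platform, its lip line within 3 mm of the cup's centre and the ball in the middle.

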